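Hang the metalsmith's pail on the two-pronged hook

ROBOT

A 7-joint arm with a two-finger parallel gripper is mounted at the origin on the work surface. World frame = base frame: x ahead of the robot, y to its left, z up, the work surface at z = 0. Lengths are in m, angles in rad, forces in N, time in s.
With the tool pointing down it reaches from about 0.425 to 0.875 m from the base axis. Payload 4.7 kg.
Tool frame: the origin (TCP) lies between the finger pads; the fingertips stand 25 mm ahead of it and the grasp point (between the pads) lies 6 mm ahead of it; z points along the fingers, y is the line along which they close (so a half turn about z gives the same grasp; the last joint's range is limited). The gripper opens to 87 mm and grips with 3 to 60 N. Pads are 19 mm wide; open, the fingers measure 117 mm over their backs; the gripper's body (75 mm by 190 mm) begins 51 mm behind the grasp point.
Start: joints at [-1.169, 0.321, -0.07, 1.45, 0.023, 1.371, -0.057], TCP at [0.246, 0.602, 0.248] pointing down, gripper open.
Joint ranges: [-2.86, 2.86], [-0.3, 2.09], [-1.38, 1.24], [0.06, 2.45], [-1.56, 4.7], [0.09, 2.05], [-2.69, 2.69]. Speed limits (rad/s): [2.57, 2.57, 3.14, 3.14, 3.14, 3.14, 3.14].

INTERFACE

Orientations are given as a rotation vector (axis times angle).
In Python, from station import ctrl gives the robot as it stands. Calls block until the motion is done:
- ctrl.goto(position, orientation): joint-space move of the TCP to a pose.
- ctrl.move_l(position, ori=None, feed=0.15, contact_N=None): straight line of the TCP; ori=None keeps the orientation; feed is the mean speed in m/s. With contact_N (N) it stops when the force on the tool has changed by that much, and returns True; else False.
- ctrl.movej(angles): joint-space move.
- ctrl.set_gripper(opening, f_grip=None): finger opening in m; f_grip is the grip in N (None keeps the last); returns when the fingers have stopped.
- ctrl.dwell(seconds).
- ctrl.solve_ik(position, orientation): joint angles nearest the present ones, or None.
- ctrl.state(): the state.
- ctrl.capture(name): name is "side" or "top" or "wrist"; returns the picture (420x560x3 uint8, red, green, blue); there is no depth.
- ctrl.calibration(name): a dict with "intrinsics" (3x3 intrinsics, pixels), "k1" (the pictures are not rectified: a ray, as slopes to the right and down, at radius r is drawn at 1 + k1 r^2 times it, then the intrinsics apply), "pose" (4x4, takes a point from camera to world coordinates); the wrist camera has in their place "hand_eye" (4x4, takes a point from camera to tool coordinates, whose origin is the TCP and whose axes are the flange's). Camera axes: x right, y down, z forward; pixel columns grow to the right and rows downward; lengths in m; the calibration is good to about 2 mm. A picture is of the moment at which its call begins: read the wrist's pose just before it. calibration takes no time and is no camera call.
A pose or a line that the arm cannot do raises ctrl.IKError and nothing moves.
- ctrl.close_job(): hands the job in; it is judged then, once.
Trained networks look in the newest picture that a camera, given by its name, has taken for a name from the list of things; names that differ only in an ending like _2 or _b are one class to them, and where a whole thing is asked for, a point or a joint stands for the part that bears it (a point fixed in the world has none). Each returns a list of dicts, best first, with "confidence" (0 to 1); they miss things now and then, are a little off and sometimes report something else, mostly with a low value. They report only what shows in the picture. A call takes as long as a camera call.
- ctrl.regions_of(target, camera): "region" (420x560 bool, what is visible of it) and "xy" ([column, row] in pixels, amid what is visible of it).
The state is a dict: "time": time; "joints": joint angles; "joint_vel": joint speeds; "tau": joint torques, N m; "ee_pos": TCP position; "tool_rot": TCP orientation; "contact_force": force on the tool from outside, world axes, zero at the start; "torque": the same for the moment, N m; "gripper_width": finger opening in m; "gripper_force": force on a finger pad.
Only numpy, scipy, OpenCV 4.12 (cv2) and the standard library are available. Lean on these libraries where they do the work, as an engineer would, in place of code of your own. Each camera call takes 0.05 s, during which the arm holds its last target. There are 200 camera calls.

TASK

Two steel pails stand on the bench with their wire bails folded down flat. Take the larger pail: while it still stands on the bench, swing its bail up until it is upright, then lift the pail by the bail and hang it on the hook stand, with the bail resting across both prongs of the hook and the pail hanging level and still, and let go.

Things in the scene. Friction and masses are not known exactly. Their poses are not given: they have to be found in the camera images.
- pail: Larger of two steel pails (other: 72 mm wide, 48 tall, unused): round, open, 110 mm across the rim, 75 tall, wall 3, about 0.65 kg, loose. Origin: centre of underside, z up. Its wire bail turns on ears at its +y and -y sides, hinge axis along y over the centre, 68 mm above the underside. At the start the folded bail sticks out level on the -x side, roughly towards the robot.
- bail (a joint): Angle of the larger pail's bail: 0 = folded flat (level over the pail's -x side, on a stop), 1.57 = upright over the middle of the pail, up to 3.1 = flat over the +x side. Pivots slightly stiff (0.06 Nm): the bail stays where it is left.
- bail_grip (a point): Middle of the larger pail's bail crossbar, on its axis. Bail: a U of 9 mm round wire, side arms 128 mm apart; crossbar along the pail's y, straight for 116 mm, 120 mm from the hinge axis, with a turning wooden sleeve 16 mm thick, 36 long in its middle. Folded, it is about 68 mm above the bench, 57 mm free between sleeve and rim; upright, 188 mm above the underside. Site y: along the bar.
- hook_stand: Dark steel hook stand, fixed. Origin: underside of base, under the seat. Two round prongs 9 mm thick, y = +-40 mm, run along -x (roughly towards the robot) from a crosspiece (face x 87, z 233 to 253), sloping from x 35 down to a V dip at x 0 (the seat; a hung crossbar lies there along y, axis at z 240) and up to tips at x -40, z 265. Post behind, x 99 to 121. Base x -60 to 130, 116 wide, 10 thick.

How it is judged:
By the outcome, as a careful person would: the job done as asked, in the order asked, and still so for the second after the job is handed in, with the robot touching nothing.
It also fails if it takes over 70 s, if anything falls off the work surface, if the arm or the gripper's body presses on something with over 40 N, if the wrist force passes 120 N, or if a joint passes its speed limit or range.

## Working session

There is one attempt and no reset: what is moved stays moved. The work goes in short steps, each a Python script; the robot and the scene stay as the last script left them, time stands still between calls to the robot, and variables do not carry over. Pictures are saved under pics/ and viewed, at most 10 in all, crops included, and the job is handed in when it is done.

```bash
mkdir -p pics; ls
python3 - <<'E'
from station import ctrl
import cv2,numpy as np
for n in("side","top"):
    im=ctrl.capture(n); cv2.imwrite(f"pics/{n}0.png",im[:,:,::-1])
    c=ctrl.calibration(n); print(n,np.round(c["intrinsics"],1).tolist(),c["k1"],np.round(c["pose"],3).tolist())
    for t in("pail","bail_grip","hook_stand"):
        for r in ctrl.regions_of(t,n)[:3]:
            ys,xs=np.where(r["region"]); print(t,round(r["confidence"],2),np.round(r["xy"],1),xs.min(),xs.max(),ys.min(),ys.max(),len(xs))
print(np.round(ctrl.calibration("wrist")["hand_eye"],3).tolist()); s=ctrl.state();print(s["tool_rot"],s["time"])
E
```

```text
pics
side [[416.9, 0.0, 286.2], [0.0, 416.9, 204.2], [0.0, 0.0, 1.0]] -0.00957956930238643 [[0.859, -0.306, 0.411, 0.226], [-0.512, -0.517, 0.686, -0.517], [0.003, -0.799, -0.601, 0.549], [0.0, 0.0, 0.0, 1.0]]
pail 0.98 [291.8 217.5] 228 327 186 249 3541
bail_grip 0.69 [240.5 222.2] 228 308 188 239 786
hook_stand 0.68 [268.9 148.9] 212 300 54 185 3898
top [[483.6, 0.0, 282.9], [0.0, 483.6, 205.7], [0.0, 0.0, 1.0]] -0.018485268017342103 [[0.031, -0.976, 0.214, 0.345], [-0.999, -0.029, 0.012, 0.002], [-0.005, -0.214, -0.977, 0.876], [0.0, 0.0, 0.0, 1.0]]
pail 0.68 [278.3 182.3] 225 321 146 254 4757
bail_grip 0.56 [258.2 237.3] 225 319 170 254 1209
hook_stand 0.74 [124.4 138. ] 46 169 45 205 8926
[[0.0, -0.962, -0.272, 0.074], [1.0, 0.0, -0.0, 0.002], [0.0, -0.272, 0.962, -0.138], [0.0, 0.0, 0.0, 1.0]]
[-6.05228347e-01 -3.08272458e+00  4.00507305e-04] 0.4
```

View pics/top0.png

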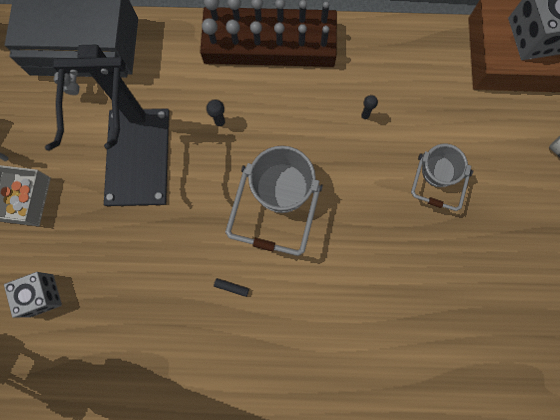

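View pics/side0.png

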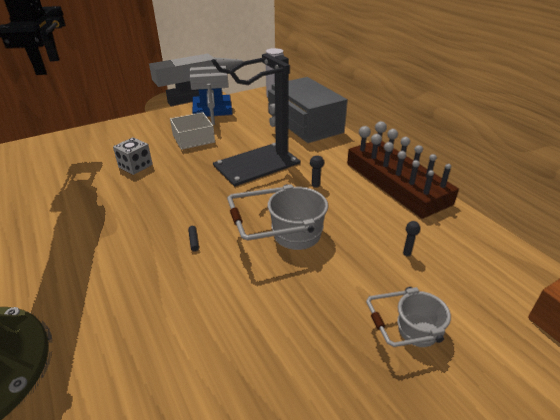

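The top view shows the larger pail's rim centred near (282,180), its sleeve at (264,244) and its bail corners at (230,236) and (303,254). The stand's base is near (137,157), with prong tips at (53,147) and (113,143). The side view agrees: pail rim (298,210), sleeve (236,215), stand base (256,163). Next I'll fit the planar poses.

```bash
cat > h.py <<'E'
import numpy as np, cv2
from scipy.optimize import least_squares
from station import ctrl
def proj(P,c,pose=None):
    T=np.linalg.inv(c["pose"] if pose is None else pose)
    Q=np.atleast_2d(P)@T[:3,:3].T+T[:3,3]; s=Q[:,:2]/Q[:,2:]
    s=s*(1+c["k1"]*(s**2).sum(1))[:,None]
    K=np.array(c["intrinsics"]); return s@K[:2,:2].T+K[:2,2]
def place(p,M):
    c,s=np.cos(p[2]),np.sin(p[2]); M=np.atleast_2d(np.array(M,float))
    return M@np.array([[c,s,0],[-s,c,0],[0,0,1]])+[p[0],p[1],0]
def fit(obs,p0):  # obs: list of (cal, model pts, pixels)
    f=lambda p:np.concatenate([(proj(place(p,m),c)-np.array(px)).ravel() for c,m,px in obs])
    r=least_squares(f,p0,loss="soft_l1"); return r.x,f(r.x).reshape(-1,2)
E
cat > f1.py <<'E'
from h import *
T,S=ctrl.calibration("top"),ctrl.calibration("side")
rim=[0,0,.075];sl=[-.12,0,.068];ca=[-.119,.063,.068];cb=[-.119,-.063,.068]
p,r=fit([(T,[rim,sl,ca,cb],[(282,180),(264,244),(230,236),(303,254)]),
 (S,[rim,sl,ca,cb],[(298,210),(236,215),(230,196),(246,237)])],[.5,0,0])
print("pail",p.round(4));print(r.round(1).tolist())
B=[[.13,.058,.01],[.13,-.058,.01],[-.06,-.058,.01],[-.06,.058,.01]]
tip=[[-.04,.04,.265],[-.04,-.04,.265]]
q,r=fit([(T,B[1:]+tip,[(170,111),(166,205),(104,205),(53,147),(113,143)]),
 (S,B[1:]+tip,[(299,160),(241,180),(214,162),(216,63),(238,81)])],[.5,.3,0])
print("stand",q.round(4));print(r.round(1).tolist())
np.save("p.npy",p);np.save("q.npy",q)
a=np.linspace(0,2*np.pi,80)
circ=lambda z,R:np.c_[R*np.cos(a),R*np.sin(a),0*a+z]
seg=lambda a,b:np.linspace(a,b,30)
for n,c in(("top",T),("side",S)):
    im=cv2.resize(cv2.imread(f"pics/{n}0.png")[30:270,30:350],None,fx=2.5,fy=2.5)
    P=[place(p,m) for m in(circ(.075,.055),circ(0,.055),seg([0,.064,.068],ca),seg([0,-.064,.068],cb),seg(ca,cb),[sl])]
    Q=[place(q,m) for m in(seg(B[0],B[1]),seg(B[1],B[2]),seg(B[2],B[3]),seg(B[3],B[0]),
      *[seg([0,s*.04,.2355],[-.04,s*.04,.265]) for s in(1,-1)],seg([.087,-.04,.243],[.087,.04,.243]))]
    for x in P+Q:
        for u in (proj(x,c)-30)*2.5+1: cv2.circle(im,tuple(int(v) for v in u),1,(0,255,0),-1)
    cv2.imwrite(f"pics/{n}1.png",im)
E
python3 f1.py; cd pics; python3 -c "
import cv2,numpy as np
a=cv2.imread('top1.png');b=cv2.imread('side1.png')
cv2.imwrite('fit1.png',np.hstack([cv2.resize(a[:, :],(800,600))]))"
```

```text
pail [ 0.5708  0.0146 -0.2193]
[[0.4, -2.9], [0.7, 0.9], [-1.2, -0.8], [-1.7, -0.4], [0.0, -6.6], [0.3, 3.6], [-0.3, 3.2], [-1.0, 3.4]]
stand [0.5931 0.2836 0.0828]
[[0.0, -6.3], [4.1, -4.4], [3.3, -1.1], [-0.3, 0.1], [-0.8, 1.0], [4.4, -0.5], [-3.3, 4.1], [0.0, 0.6], [-1.7, -3.4], [-4.8, -10.8]]
```

View pics/side1.png

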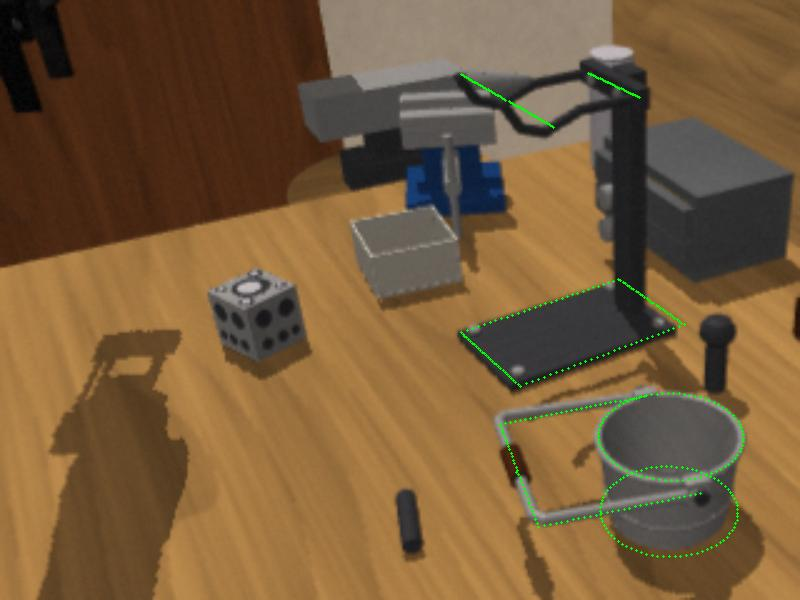

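View pics/top1.png

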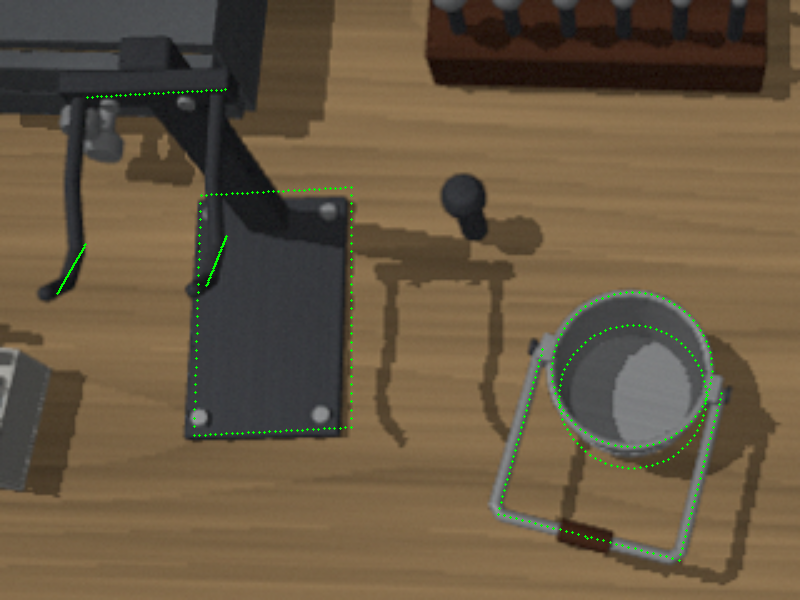

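The overlay shows I picked the near prong tip wrong in the side view. It belongs at about (233,69), with the side base corners at (240,185), (300,162) and (214,164). The pail fits to about 2 px. I'll refit the stand and use pail points read from the enlargement.

```bash
cat > edit.py <<'E'
s=open("f1.py").read()
s=s.replace("[(170,111),(166,205),(104,205),(53,147),(113,143)]","[(169.2,109),(166.8,203.5),(104.8,204.5),(47.5,147.2),(106.5,146)]")
s=s.replace("[(299,160),(241,180),(214,162),(216,63),(238,81)]","[(300,162.5),(237.5,185.5),(214,164.5),(214.5,61),(233,68)]")
s=s.replace("[(282,180),(264,244),(230,236),(303,254)]","[(282.4,178),(264,244.5),(228.5,233.5),(301.5,253)]")
s=s.replace("[(298,210),(236,215),(230,196),(246,237)]","[(298,204.5),(235.5,215.5),(230,197),(244.5,237.5)]")
open("f1.py","w").write(s)
E
python3 edit.py; python3 f1.py
```

```text
pail [ 0.5712  0.0143 -0.2374]
[[0.2, -1.1], [-0.3, -0.1], [-0.5, 0.5], [-1.5, 0.7], [0.3, -1.0], [0.9, 2.5], [0.3, 1.5], [-0.1, 2.3]]
stand [0.5911 0.2879 0.0558]
[[0.3, -2.8], [-0.0, -1.1], [-0.8, -0.5], [1.1, 0.5], [1.5, 0.1], [2.1, -2.8], [-2.3, -2.2], [-1.1, -2.9], [-1.6, -2.1], [-2.3, 1.7]]
```

```bash
cat >> h.py <<'E'
from scipy.spatial.transform import Rotation as Rn
def down(psi,flip=1):
    y=flip*np.array([np.cos(psi),np.sin(psi),0]); z=np.array([0,0,-1.]); x=np.cross(y,z)
    return Rn.from_matrix(np.c_[x,y,z]).as_rotvec()
def wpose():
    s=ctrl.state(); T=np.eye(4); T[:3,:3]=Rn.from_rotvec(s["tool_rot"]).as_matrix(); T[:3,3]=s["ee_pos"]
    return T@np.array(ctrl.calibration("wrist")["hand_eye"])
E
python3 - <<'E'
from h import *
p=np.load("p.npy");q=np.load("q.npy")
g=place(p,[-.12,0,.068])[0]
for f in(1,-1):
    for nm,pos,psi in(("grasp",g+[0,0,.01],p[2]),("up",place(p,[0,0,.198])[0],p[2]),("hang",place(q,[0,0,.25])[0],q[2])):
        j=ctrl.solve_ik(pos,down(psi,f)); print(f,nm,pos.round(3),None if j is None else np.round(j,2))
E
```

```text
1 grasp [0.455 0.042 0.078] [-0.65  0.07  0.51  2.12 -0.04  0.96 -0.35]
1 up [0.571 0.014 0.198] [-0.56  0.2   0.56  1.74 -0.11  1.24 -0.22]
1 hang [0.591 0.288 0.25 ] [-0.74  0.34  0.31  1.44 -0.11  1.38 -0.36]
-1 grasp [0.455 0.042 0.078] [ 0.95  0.23 -1.17  2.07  0.25  0.99  2.55]
-1 up [0.571 0.014 0.198] [ 0.88  0.41 -1.17  1.69  0.39  1.31  2.54]
-1 hang [0.591 0.288 0.25 ] [ 0.3   0.6  -1.18  1.4   0.55  1.5   2.34]
```

Run:
```python
from h import *
p=np.load("p.npy")
g=place(p,[-.12,0,.068])[0]
s=ctrl.state(); e=s["ee_pos"]
ctrl.move_l([e[0],e[1],.42],feed=.25)
ctrl.goto([.36,.38,.42],down(p[2]))
ctrl.goto([g[0],g[1],.24],down(p[2]))
ctrl.set_gripper(.045)
W=wpose(); im=ctrl.capture("wrist"); c=ctrl.calibration("wrist")
b=im[:,:,::-1].copy()
ca=[-.119,.063,.068];cb=[-.119,-.063,.068]
sg=lambda a,b:np.linspace(a,b,60)
a=np.linspace(0,6.3,200)
for m in(sg(ca,cb),sg([0,.064,.068],ca),sg([0,-.064,.068],cb),[[-.12,0,.068]],np.c_[.055*np.cos(a),.055*np.sin(a),0*a+.075]):
    for u in proj(place(p,m),c,W): cv2.circle(b,tuple(int(round(v)) for v in u),1,(0,255,0),-1)
np.savez("w1.npz",W=W,im=im)
cv2.imwrite("pics/w1.png",np.array(b)); print(ctrl.state()["time"],ctrl.state()["ee_pos"])
for r in ctrl.regions_of("bail_grip","wrist")[:2]: print(r["confidence"],r["xy"])
```

```text
4.7 [0.45455033 0.04248947 0.23999379]
0.85 [286.5, 177.1]
```

View pics/w1.png

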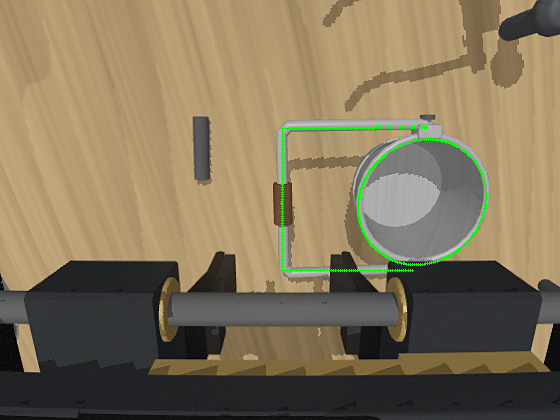

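The wrist view has the model over the bail and rim to about 3 px (2–3 mm). The sleeve is at (282,204), between the fingers' closing planes. Grasping now.

Run:
```python
from h import *
p=np.load("p.npy")
g=place(p,[-.12,0,.068])[0]
print(ctrl.move_l([g[0],g[1],.079],feed=.1,contact_N=10))
ctrl.set_gripper(.010,f_grip=8)
s=ctrl.state();print(s["gripper_width"],s["gripper_force"],s["contact_force"].round(2) if hasattr(s["contact_force"],"round") else s["contact_force"])
x0=np.array(s["ee_pos"]);d=np.array([np.cos(p[2]),np.sin(p[2]),0]);up=np.array([0,0,1.]);R=.1195
for a in np.linspace(0,np.pi/2,19)[1:]:
    ctrl.move_l(x0+R*(1-np.cos(a))*d+R*np.sin(a)*up,feed=.06)
s=ctrl.state();print(s["gripper_width"],s["gripper_force"],np.round(s["contact_force"],2),np.round(s["ee_pos"],4),s["time"])
S=ctrl.capture("side");T=ctrl.capture("top")
cv2.imwrite("pics/up.png",cv2.resize(np.hstack([S[100:300,150:400],T[60:260,150:400]])[:,:,::-1],None,fx=1.6,fy=1.6))
```

```text
False
0.015986501962023746 7.983162319287658 [-0.53 -0.9  -0.57]
0.015671082223473496 7.99188625998795 [-1.33 -0.88 -4.23] [0.571  0.0142 0.1985] 12.9833
```

View pics/up.png

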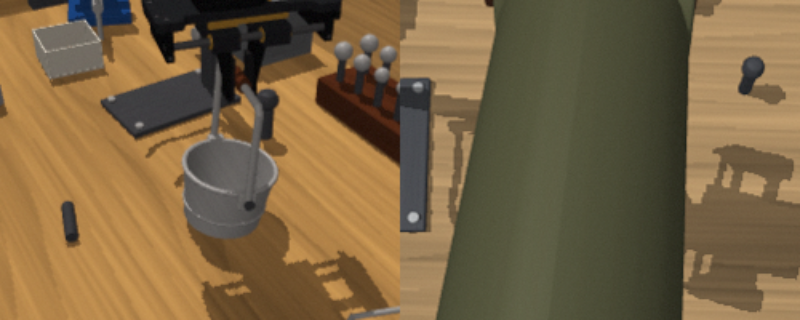

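The side view shows the bail upright and the pail still standing on the bench. Next: grip harder, lift, and look at the hook with the wrist camera.

```bash
cat >> h.py <<'E'
def stand_pts():
    sg=lambda a,b:np.linspace(a,b,40)
    L=[]
    for s in(1,-1):
        y=s*.04
        L+=[sg([.087,y,.243],[.035,y,.253]),sg([.035,y,.253],[0,y,.2355]),sg([0,y,.2355],[-.04,y,.265])]
    return L+[sg([.087,-.05,.253],[.087,.05,.253])]
def overlay(b,q,c,W):
    for m in stand_pts():
        for u in proj(place(q,m),c,W): cv2.circle(b,tuple(int(round(v)) for v in np.clip(u,-999,999)),0,(0,255,0),-1)
E
python3 - <<'E'
from h import *
p=np.load("p.npy");q=np.load("q.npy")
ctrl.set_gripper(.010,f_grip=30)
e=np.array(ctrl.state()["ee_pos"])
ctrl.move_l([e[0],e[1],.24],feed=.08)
ctrl.dwell(.2);print(np.round(ctrl.state()["contact_force"],2))
ctrl.move_l([.50,.06,.335],ori=down(q[2]),feed=.12)
ctrl.move_l([.50,.15,.335],feed=.12)
ctrl.dwell(.5)
W=wpose(); im=ctrl.capture("wrist"); c=ctrl.calibration("wrist")
b=im[:,:,::-1].copy(); cv2.imwrite("pics/w2raw.png",b); overlay(b,q,c,W); cv2.imwrite("pics/w2.png",b); np.savez("w2.npz",W=W,im=im)
S=ctrl.capture("side"); cv2.imwrite("pics/s2.png",S[:,:,::-1])
s=ctrl.state();print(s["time"],s["ee_pos"],s["gripper_width"],np.round(s["contact_force"],2))
E
```

```text
[ 0.17  0.86 -6.91]
16.875 [0.49998127 0.15004133 0.33500679] 0.014812463448668128 [ 0.51 -0.03 -5.66]
```

View pics/w2.png

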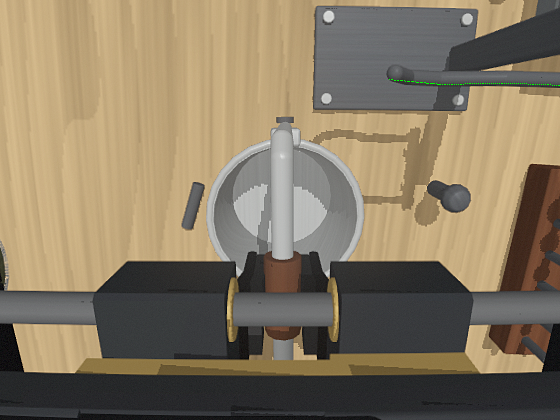

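The wrist view shows the pail hanging by the gripped sleeve. The near prong's tip is at about (394,72) and its axis passes (540,79), with base corners (314,108), (467,110), (317,7) and (476,9). The model sits about 7 px (3 mm) low, so I'll refit using this view.

Run:
```python
from h import *
q=np.load("q.npy");d=np.load("w2.npz")
c=dict(ctrl.calibration("wrist"));c["pose"]=d["W"]
T,S=ctrl.calibration("top"),ctrl.calibration("side")
B=[[.13,.058,.01],[.13,-.058,.01],[-.06,-.058,.01],[-.06,.058,.01]]
tip=[[-.04,.04,.265],[-.04,-.04,.265]]
ow=(c,[B[1],B[2],B[3],B[0],tip[1]],[(467,110),(314,108),(317,7),(476,9),(394,72)])
q1,r=fit([ow],q);print(q1.round(4),r.round(1).tolist())
q2,r=fit([ow,(T,B[1:]+tip,[(169.2,109),(166.8,203.5),(104.8,204.5),(47.5,147.2),(106.5,146)]),
 (S,B[1:]+tip,[(300,162.5),(237.5,185.5),(214,164.5),(214.5,61),(233,68)])],q);print(q2.round(4),r[:5].round(1).tolist())
W=d["W"]
for qq in(q1,q2):
    u=proj(place(qq,[[0,-.04,.2355],[.035,-.04,.253],[.06,-.04,.248]]),c,W); print(u.round(1).tolist())
im=cv2.imread("pics/w2raw.png"); g=im[50:110].min(2)
print([ (x,[int(v) for v in im[58:100:2,x].mean(1)]) for x in (450,500,550)])
np.save("q1.npy",q1)
```

```text
[0.5925 0.2914 0.0522] [[1.9, 1.1], [0.4, 1.3], [-0.2, -2.4], [4.8, -1.1], [-1.7, 0.2]]
[0.5919 0.29   0.0568] [[1.5, 1.7], [0.0, 2.7], [-1.0, -0.9], [4.0, -0.4], [-2.7, 3.2]]
[[443.0, 78.1], [515.4, 76.9], [550.9, 78.8]]
[[442.1, 80.4], [514.3, 79.1], [549.9, 80.7]]
[(450, [57, 55, 54, 54, 56, 59, 52, 97, 102, 110, 102, 92, 84, 66, 59, 68, 69, 72, 70, 71, 67]), (500, [59, 55, 51, 46, 111, 163, 134, 97, 100, 114, 99, 92, 81, 56, 127, 155, 153, 152, 152, 153, 156]), (550, [122, 117, 118, 116, 115, 116, 116, 94, 99, 102, 101, 97, 86, 72, 53, 123, 115, 125, 124, 165, 174])]
```

Run:
```python
from h import *
q=np.load("q1.npy");S=ctrl.calibration("side")
print(proj(place(q,[[.087,-.05,.253],[.121,-.015,.253],[.121,-.015,.27],[.121,-.015,.29]]),S).round(1).tolist())
o=down(q[2])
ctrl.move_l(place(q,[-.10,0,.325])[0],ori=o,feed=.12)
ctrl.move_l(place(q,[-.05,0,.305])[0],feed=.1)
ctrl.move_l(place(q,[0,0,.300])[0],feed=.06)
ctrl.dwell(1)
s=ctrl.state();print(s["time"],np.round(s["ee_pos"],4),np.round(s["contact_force"],2))
W=wpose(); im=ctrl.capture("wrist"); b=im[:,:,::-1].copy(); overlay(b,q,ctrl.calibration("wrist"),W)
S=ctrl.capture("side")[20:230,160:440,::-1]
cv2.imwrite("pics/h3.png",np.hstack([cv2.resize(S,(400,300)),cv2.resize(b,(400,300))]))
```

```text
[[286.1, 64.8], [290.1, 57.6], [290.1, 49.8], [290.2, 40.4]]
20.8417 [0.5925 0.2914 0.3   ] [-0.62  0.69 -6.61]
```

View pics/h3.png

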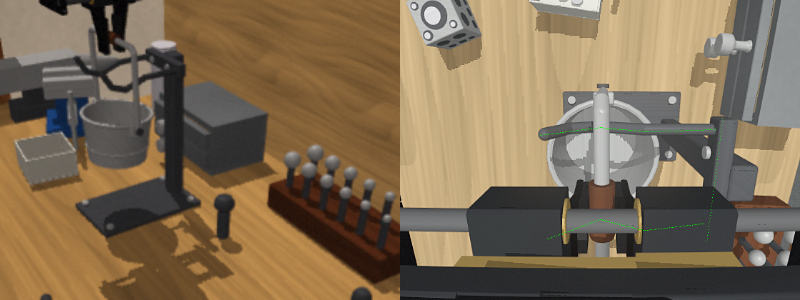

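The wrist view shows the bar right over the V dip (green apex at (600,128)). The post top is low enough to clear the gripper. Lowering.

Run:
```python
from h import *
q=np.load("q1.npy")
P=lambda z:place(q,[0,0,z])[0]
ctrl.move_l(P(.262),feed=.06)
k=ctrl.move_l(P(.248),feed=.015,contact_N=4.5)
s=ctrl.state();print(k,s["time"],np.round(s["ee_pos"],4),np.round(s["contact_force"],2))
W=wpose();im=ctrl.capture("wrist");S=ctrl.capture("side")[20:230,160:440]
cv2.imwrite("pics/h4.png",np.hstack([cv2.resize(S,(400,300)),cv2.resize(im,(400,300))])[:,:,::-1])
```

```text
False 22.8083 [0.5925 0.2915 0.2482] [-0.27 -0.02 -6.39]
```

View pics/h4.png

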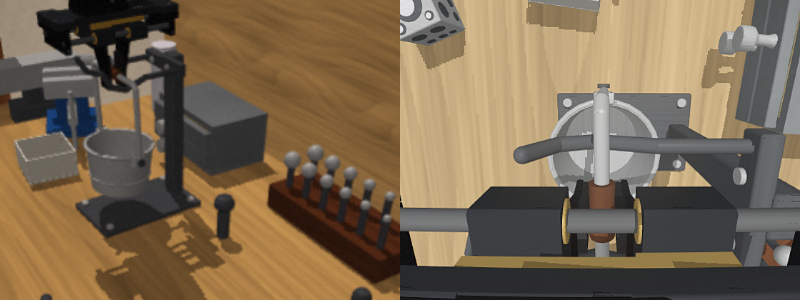

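The bar is over the dip but not seated yet, since the tool still carries the full weight. I'll go lower until contact.

Run:
```python
from h import *
q=np.load("q1.npy")
P=lambda z:place(q,[0,0,z])[0]
for z in np.arange(.247,.235,-.001):
    ctrl.move_l(P(z),feed=.01); f=np.array(ctrl.state()["contact_force"]); print(round(z,3),f.round(2))
    if f[2]>-2.5: break
```

```text
0.247 [ 0.94 -0.63 -6.1 ]
0.246 [ 0.53 -0.18 -2.99]
0.245 [-1.88 -0.58  2.23]
```

Run:
```python
from h import *
q=np.load("q1.npy")
P=lambda z:place(q,[0,0,z])[0]
ctrl.set_gripper(.016,f_grip=3); ctrl.set_gripper(.03); ctrl.dwell(.3); ctrl.set_gripper(.05)
s=ctrl.state();print(s["time"],np.round(s["contact_force"],2))
print(ctrl.move_l(P(.33),feed=.06,contact_N=5))
ctrl.move_l(place(q,[-.13,0,.36])[0],feed=.15)
ctrl.goto([.40,.05,.36],down(q[2])); ctrl.dwell(1)
W=wpose();T=ctrl.capture("top");S=ctrl.capture("side")
ctrl.dwell(1.5);S2=ctrl.capture("side")
print(ctrl.state()["time"],np.abs(S.astype(int)-S2)[20:230,160:440].max())
cv2.imwrite("pics/h5.png",np.hstack([cv2.resize(S2[20:220,170:370],(500,500)),cv2.resize(T[30:230,0:120],(300,500))])[:,:,::-1])
```

```text
25.4417 [0.48 0.55 0.13]
False
31.6583 34
```

View pics/h5.png

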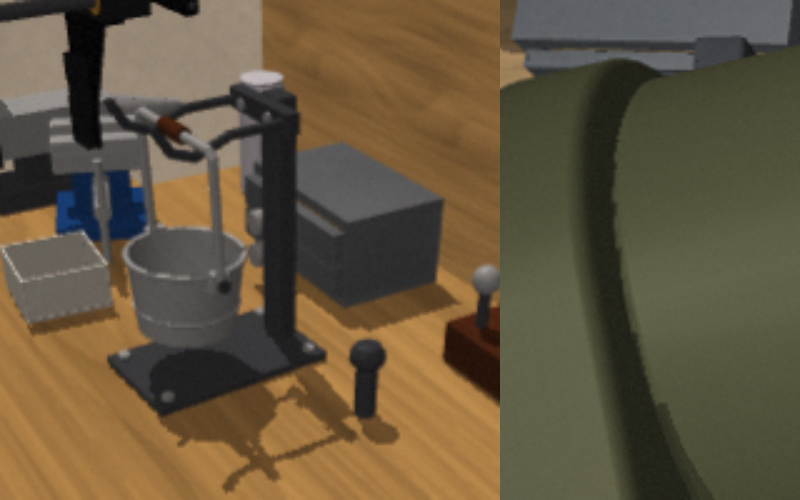

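The pail hangs level, with the bail resting across both prongs in the dip and the gripper clear. I'll check that it's still before handing in.

Run:
```python
from h import *
A=None
for i in range(6):
    S=ctrl.capture("side").astype(int)[100:170,215:275]
    if A is not None: print(np.abs(S-A).max(),(np.abs(S-A)>12).sum())
    A=S; ctrl.dwell(1.23 if i<5 else 0)
print(ctrl.state()["time"]); print(ctrl.close_job())
```

```text
9 0
10 0
10 0
9 0
9 0
38.125
the job is handed in; nothing more can be done
None
```

The larger pail hangs by its bail across both prongs of the hook, level and still, with the gripper clear; I handed the job in at 38.1 s, and no verdict came back.

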